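# Latch the sample chamber and read its lid temperature

### The arm

A 7-joint arm with a two-finger parallel gripper is mounted at the origin on the work surface. World frame = base frame: x ahead of the robot, y to its left, z up, the work surface at z = 0. Lengths are in mm, angles in rad, forces in N, time in s.
With the tool pointing down it reaches from about 400 to 875 mm from the base axis. Payload 6.5 kg.
Tool frame: the origin (TCP) lies on the centre line of the jaws, within the pads' length; the fingertips stand 25 mm ahead of it and the grasp point (between the pads) lies 6 mm ahead of it; z points along the fingers, y is the line along which they close (so a half turn about z gives the same grasp; the last joint's range is limited). The gripper opens to 88 mm and grips with 3 to 60 N. Pads are 18 mm wide; open, the fingers measure 123 mm over their backs; the gripper's body (75 mm by 187 mm) begins 45 mm behind the grasp point.
Start: joints at [1.084, 0.536, -0.004, 1.538, 0.003, 1.067, -0.071], TCP at [265.515, -593.289, 263.716] pointing down, gripper open.
Joint ranges: [-2.7, 2.7], [-0.37, 2.16], [-1.27, 1.26], [0.24, 2.4], [-1.31, 4.45], [0.19, 1.91], [-2.76, 2.76]. Speed limits (rad/s): [2.39, 2.39, 3.14, 3.14, 3.14, 3.14, 3.14].

### API

Orientations are given as a unit quaternion [x, y, z, w].
In Python, from workcell import status, imaging, order, spotter gives the robot as it stands.
- The arm moves only by the tool jog_arm, never from a script. Its argument "steps" is a list of rows, each a list of 3 entries, a list of its own where there are three numbers: the opening, from 0 (shut) to 1 (fully open), then the shift along the world's x, y, z in mm, then the turn about the world's z in degrees. A call has 1 to 10 rows; each row shifts and turns the commanded pose from where the row before left it; what a row does not reach is not made up. A row lasts 1/12 s, in which the tool goes at most 41.7 mm and 7.16 degrees, less where a joint would pass 70% of its speed; a pose out of reach is approached as far as the arm can. A call with a gripper value outside its range is refused whole. The fingers move at their own pace and stop on an object; "force" is the grip in N (left out, the last holds). Time passes only in rows, so rows that do not move let the fingers close. It gives the time, the measured TCP pose, the force, the opening and the grip force at its end, in the units of the state.
- status.state(): the state, without advancing time (a new reading comes with each control period).
- imaging.get_image(name): name is "scene" or "top"; returns the picture (480x640x3 uint8, red, green, blue); there is no depth.
- imaging.camera_info(name): a dict with "intrinsics" (3x3 intrinsics, pixels), "R" (3x3) and "t" (3): a world point X has camera coordinates R X + t. Camera axes: x right, y down, z forward; pixel columns grow to the right and rows downward; lengths in mm; the calibration is good to about 2 mm. A picture is of the moment at which its call begins. camera_info takes no time and is no camera call.
- order.sign_off(): hands the job in; it is judged then, once.
Trained networks look in the newest picture that a camera, given by its name, has taken for a name from the list of things; names that differ only in an ending like _2 or _b are one class to them, and where a whole thing is asked for, a point or a joint stands for the part that bears it (a point fixed in the world has none). Each returns a list of dicts, best first, with "conf" (0 to 1); they miss things now and then, are a little off and sometimes report something else, mostly with a low value. They report only what shows in the picture. A call takes as long as a camera call. They do not tell look-alikes from the thing itself.
- spotter.boxes_of(thing, camera): "bbox" ([centre column, centre row, width, height] in pixels, round what is visible of it).
- spotter.cut_out(thing, camera): "pixels" (480x640 bool, what is visible of it) and "bbox" ([centre column, centre row, width, height] in pixels, round what is visible of it).
- spotter.spot_point(thing, camera): "at" ([column, row] in pixels: a listed point, or the origin of a listed thing).
The state is a dict: "t": time; "q": joint angles; "joint_vel": joint speeds; "joint_torque": joint torques, N m; "eef_pos": TCP position; "ee_rot": TCP orientation; "contact_force": force on the tool from outside, world axes, zero at the start; "wrist_torque": the same for the moment, N m; "width": opening from 0.0 (shut) to 1.0 (fully open); "grip_force": force on a finger pad.
Only numpy, scipy, OpenCV 4.12 (cv2) and the standard library are available. Lean on these libraries where they do the work, as an engineer would, in place of code of your own. Each camera call takes 0.05 s, during which the arm holds its last target. There are 200 camera calls.

### The job

Push the sample chamber's open lid down and press it past the catch until it clicks fully shut and stays shut by itself. Then pick up the yellow infrared thermometer and hold it still for about two seconds with its lens looking straight down at the black spot on the closed lid, centred over the spot and about 8 cm above it, without touching the chamber with it. Finally set it back in its cradle without dropping it, let go, and leave the jar, beaker and brass weight where they stand.

Things in the scene. Friction and masses are not known exactly. Their poses are not given: they have to be found in the camera images.
- chamber: Fixed heated sample chamber: rust-red box 200 (x) x 190 (y) x 100 mm high, cream lid on top. Origin: centre of its underside. Its x axis points from the front (steel catch, red lamp and black knob) to the hinge side. The catch, a steel blade 36 mm wide in front of the lid's front edge, reaches 118 mm high and 17 mm out from the front face.
- lid (a joint): Hinge angle of the cream lid in rad: 0 = fully shut, grows as it rises (starts 0.6 to 1.2). The hinge is stiff: the lid stays where left. Going down it meets the sprung catch at about 0.06 (front edge 12 mm too high) and takes about 12 N at the press pad to push past; then it stays at 0, its top 124 mm above the bench (127 mm on the pad).
- lid_hinge (a point): Point on the hinge line at the middle of the lid's rear edge, at the lid's underside, 102 mm above the bench. The lid is 200 mm from hinge to front edge, 190 mm wide, 22 mm thick. Its axes turn with the lid: x from front edge to hinge, y along the hinge, z out of the lid's upper face.
- press_pad (a point): Centre of the upper face of the orange pad (30 x 70 mm, 3 mm proud) near the lid's front edge; 178 mm from the hinge line. z axis: out of the lid's upper face.
- black_spot (a point): Centre of the matt black spot (40 mm diameter, thin white rim) on the lid's upper face, 85 mm from the hinge line and 30 mm to the lid's +y side. z axis: out of the lid's upper face.
- cradle: Fixed cradle: black base 130 x 80 x 8 mm with two aluminium posts, 14 mm thick and 62 mm wide (y), at x = -55 and +36 mm, their tops 60 mm high, with 7 mm high black cheeks that leave 46 mm between them for the handle. Nothing but the base lies between the posts. Origin: centre of the underside.
- thermometer: Loose infrared thermometer, 0.16 kg: yellow handle along x, x = -80 to +60 mm, 32 mm wide (y), 28 mm high; black head 50 x 44 x 36 mm centred at x = 75, its 26 mm thick snout pointing down to 30 mm below the handle's underside. Origin: on the handle's underside, mid-width; when parked it is over the cradle's origin, 60 mm above the bench, axes parallel to the cradle's.
- grip (a point): Where to take the thermometer: centre of the handle's section, 14 mm above its underside (74 mm above the bench when parked), midway across; free space on both sides, between the posts.
- lens (a point): Lens at the lower end of the snout: 75 mm ahead (+x) of the thermometer's origin and 30 mm below it. It looks along the thermometer's -z axis.
- jar: Bystander: amber jar with white cap, 60 mm diameter, 80 mm high. Origin: centre of its underside.
- beaker: Bystander: open steel beaker, 64 mm diameter, 80 mm high. Origin: centre of its underside.
- weight: Bystander: brass balance weight, 38 mm diameter, 53 mm high. Origin: centre of its underside.
Mind the look-alikes: they are no part of the job. Of the things shaped like the thermometer, the yellow one is meant.

How it is judged:
By the outcome, as a careful person would: the job done as asked, in the order asked, and still so for the second after the job is handed in, with the robot touching nothing.
It also fails if it takes over 72 s, if anything falls off the work surface, if the arm or the gripper's body presses on something with over 40 N, if the wrist force passes 120 N, or if a joint passes its speed limit or range.

## Working session

There is one attempt and no reset: what is moved stays moved. The work goes in short steps, Python scripts to look and compute and a tool call to move; the robot and the scene stay as the last step left them, time stands still between calls to the robot, and variables do not carry over. Pictures are saved under pics/ and viewed, at most 10 in all, crops included, and the job is handed in when it is done.

Besides the shell and the picture viewer there is one more tool, called after "Emit:" as a command line: name --argument value ..., lists and objects as JSON in quotes. jog_arm: Moves the arm, as the interface text tells. Its arguments: {"type":"object","properties":{"steps":{"type":"array"},"force":{"type":"number"}},"required":["steps"]}

```bash
mkdir -p pics; cat > h.py <<'E'
import numpy as np,cv2
from workcell import status,imaging,order,spotter
def snap(n,f):
    im=imaging.get_image(n); cv2.imwrite(f'pics/{f}.png',im[:,:,::-1]); return im
def cam(n):
    c=imaging.camera_info(n); return np.array(c['intrinsics']),np.array(c['R']),np.array(c['t'])
def ray(n,px,z):
    K,R,t=cam(n); d=R.T@np.linalg.solve(K,[px[0],px[1],1]); o=-R.T@t
    return o+d*(z-o[2])/d[2]
def proj(n,X):
    K,R,t=cam(n); p=K@(R@np.array(X,float)+t); return p[:2]/p[2]
E
python3 - <<'E'
from h import *
a=snap('scene','s0');b=snap('top','t0')
cv2.imwrite('pics/both0.png',cv2.resize(np.hstack([a,b])[:,:,::-1],(800,300)))
for c in ('scene','top'):
    K,R,t=cam(c);print(c,(-R.T@t).round(),R[2].round(2),K[0,0])
    for n in ['chamber','lid_hinge','press_pad','black_spot','cradle','thermometer','grip','lens','jar','beaker','weight']:
        print(n,[(np.round(d['at']).tolist(),round(d['conf'],2)) for d in spotter.spot_point(n,c)][:4])
print(status.state())
E
```

```text
scene [994. 460. 717.] [-0.58 -0.42 -0.7 ] 492.1378504077753
chamber [([192.0, 227.0], 0.96)]
lid_hinge [([144.0, 216.0], 0.91), ([355.0, 328.0], 0.7)]
press_pad [([156.0, 122.0], 0.94)]
black_spot [([371.0, 275.0], 0.64), ([154.0, 183.0], 0.59), ([151.0, 342.0], 0.5)]
cradle [([365.0, 303.0], 0.79), ([158.0, 123.0], 0.42)]
thermometer [([465.0, 232.0], 0.97), ([270.0, 342.0], 0.81), ([367.0, 283.0], 0.73), ([462.0, 322.0], 0.57)]
grip [([466.0, 324.0], 0.91), ([469.0, 241.0], 0.83), ([371.0, 276.0], 0.65), ([263.0, 353.0], 0.55)]
lens [([426.0, 236.0], 0.95), ([462.0, 368.0], 0.92), ([240.0, 312.0], 0.69)]
jar [([148.0, 339.0], 0.65), ([158.0, 182.0], 0.5), ([355.0, 327.0], 0.5)]
beaker [([158.0, 122.0], 0.64), ([440.0, 425.0], 0.58)]
weight [([300.0, 222.0], 0.58)]
top [ 356.  112. 1215.] [ 0.13  0.   -0.99] 521.7381050049275
chamber [([446.0, 226.0], 0.56)]
lid_hinge [([456.0, 172.0], 0.77), ([187.0, 197.0], 0.63)]
press_pad [([483.0, 192.0], 0.56)]
black_spot [([450.0, 174.0], 0.86), ([280.0, 248.0], 0.71)]
cradle [([277.0, 247.0], 0.63)]
thermometer [([277.0, 247.0], 0.78), ([20
[... 339 characters left out ...]
[ 1.08380628,  0.53641584, -0.00439269,  1.53788166,  0.00260804,
        1.06730387, -0.0712068 ]), 'joint_vel': array([-0.00068622, -0.00020207,  0.00028181, -0.00011239, -0.00026751,
       -0.00195617,  0.0013909 ]), 'joint_torque': array([-2.44247622e-04, -5.70909369e+01,  9.89288986e-01, -2.51923299e+01,
       -5.64259698e-02,  1.08517864e-02,  1.60907200e-05]), 'eef_pos': array([ 265.50854525, -593.29995708,  263.71285273]), 'ee_rot': array([ 9.77945642e-01,  2.08859570e-01, -1.93846286e-05,  3.99837949e-06]), 'contact_force': array([-0.63990159,  0.90194905,  0.3549871 ]), 'wrist_torque': array([ 0.02169212, -0.02083668, -0.05810128]), 'grip_force': 0.0, 'width': 1.0038119966520198}
```

View pics/s0.png

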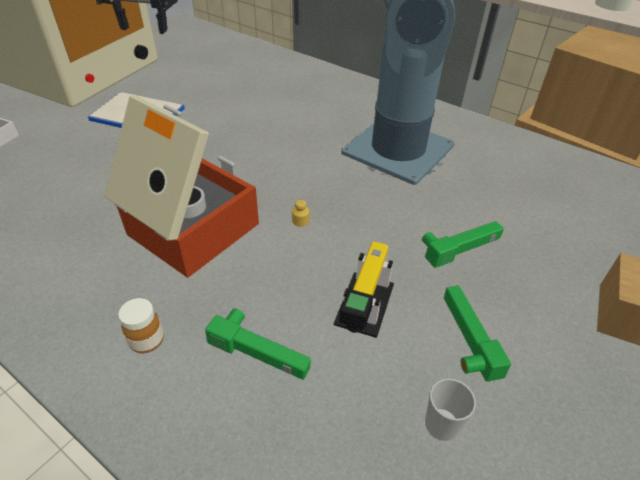

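View pics/t0.png

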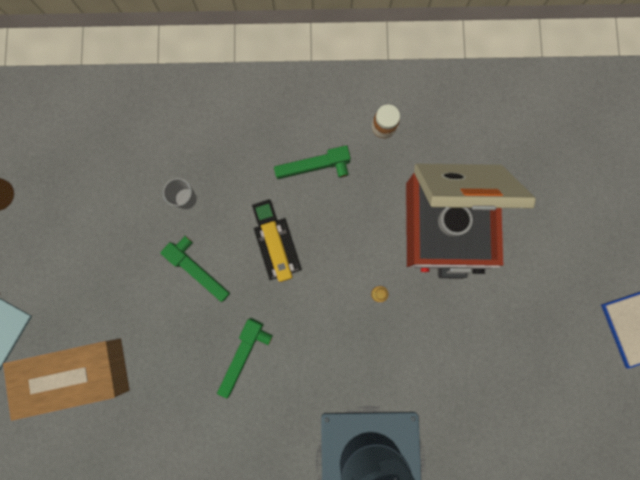

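The yellow thermometer sits in its cradle at scene (370,275) / top (272,243). The three green ones, at top (310,165), (200,275) and (240,365), are look-alikes lying on the bench. The chamber is at top (455,225) with its lid open, front facing the robot. Next I measure with colour masks and box fits.

```bash
cat > m.py <<'E'
from h import *
from scipy.optimize import least_squares,minimize
a=cv2.imread('pics/s0.png');b=cv2.imread('pics/t0.png')
def hsv(i): return cv2.cvtColor(i,cv2.COLOR_BGR2HSV)
def mask(i,lo,hi,roi):
    m=cv2.inRange(hsv(i),lo,hi); r=np.zeros_like(m); x0,y0,x1,y1=roi; r[y0:y1,x0:x1]=m[y0:y1,x0:x1]; return r
def cen(m):
    y,x=np.nonzero(m); return np.array([x.mean(),y.mean()]),len(x)
ims={'scene':a,'top':b}
def box(p,xr,yr,zr):
    x,y,w=p; c,s=np.cos(w),np.sin(w)
    return [[x+c*u-s*v,y+s*u+c*v,z] for u in xr for v in yr for z in zr]
def poly(n,pts):
    h=cv2.convexHull(np.array([proj(n,q) for q in pts],np.float32)*16); m=np.zeros((480,640),np.uint8)
    cv2.fillConvexPoly(m,h.astype(np.int32),255,cv2.LINE_AA,4); return m/255.
E
python3 - <<'E'
from m import *
roi={'scene':(330,230,400,320),'top':(245,195,305,285)}
ym={n:mask(ims[n],(20,120,80),(35,255,255),roi[n])>0 for n in ims}
for n in ims: print('yellow',n,cen(ym[n]))
def cost(p):
    s=0
    for n in ims:
        m=poly(n,box(p,(-80,50),(-16,16),(60,88))); s+=abs(m-ym[n]).sum()/ym[n].sum()
    return s
x0=ray('top',(271,240),74)
best=min((minimize(cost,[x0[0],x0[1],w],method='Nelder-Mead',options=dict(initial_simplex=[[x0[0],x0[1],w],[x0[0]+20,x0[1],w],[x0[0],x0[1]+20,w],[x0[0],x0[1],w+.2]])) for w in (0.1,.25,.4)),key=lambda r:r.fun)
print('therm',best.x,best.fun)
# chamber
C={'scene':(100,90,270,280),'top':(395,155,545,290)}
obs=[]
for n in ims:
    i=ims[n]
    r=C[n]
    o=mask(i,(5,190,150),(18,255,255),r); red=mask(i,(0,150,60),(11,255,190),r)
    ro=(140,160,175,200) if n=='scene' else (435,168,470,183)
    k=mask(i,(0,0,0),(180,255,50),ro)
    print(n,cen(o),cen(k))
    h=cv2.convexHull(max(cv2.findContours(red,0,1)[0],key=cv2.contourArea))
    print(cv2.approxPolyDP(h,2.5,True)[:,0].tolist())
s=lambda n,x0,y0,x1,y1:cv2.resize(ims[n][y0:y1,x0:x1],(400,400),interpolation=cv2.INTER_CUBIC)
cv2.imwrite('pics/c1.png',np.hstack([s('scene',100,120,270,290),s('top',395,150,545,300)]))
E
```

```text
yellow scene (array([370.79918864, 269.4969574 ]), 986)
yellow top (array([275.92658509, 250.18020022]), 899)Traceback (most recent call last):
  File "<stdin>", line 11, in <module>
  File "<stdin>", line 11, in <genexpr>
    res = _minimize_neldermead(fun, x0, args, callback, bounds=bounds,
                               **options)
    fxr = func(xr)
    fx = function(np.copy(x), *(wrapper_args + args))
  File "<stdin>", line 8, in cost
  File "m.py", line 14, in poly
    h=cv2.convexHull(np.array([proj(n,q) for q in pts],np.float32)*16); m=np.zeros((480,640),np.uint8)
                               ~~~~^^^^^
  File "h.py", line 11, in proj
    K,R,t=cam(n); p=K@(R@np.array(X,float)+t); return p[:2]/p[2]
          ~~~^^^
  File "h.py", line 6, in cam
    c=imaging.camera_info(n); return np.array(c['intrinsics']),np.array(c['R']),np.array(c['t'])
ValueError: time passes only in moves, steps and waits
```

```bash
sed -i 's/^def cam/import functools\n@functools.cache\ndef cam/' h.py
cat > m1.py <<'E'
from m import *
roi={'scene':(330,230,400,320),'top':(245,195,305,285)}
ym={n:mask(ims[n],(20,120,80),(35,255,255),roi[n])>0 for n in ims}
def cost(p):
    s=0
    for n in ims:
        m=poly(n,box(p,(-80,50),(-16,16),(60,88))); s+=abs(m-ym[n]).sum()/ym[n].sum()
    return s
x0=ray('top',(271,240),74)
best=min((minimize(cost,[x0[0],x0[1],w],method='Nelder-Mead',options=dict(maxiter=120,initial_simplex=[[x0[0],x0[1],w],[x0[0]+20,x0[1],w],[x0[0],x0[1]+20,w],[x0[0],x0[1],w+.2]])) for w in (0.1,.25,.4)),key=lambda r:r.fun)
print('therm',best.x,best.fun)
# chamber
C={'scene':(100,90,270,280),'top':(395,155,545,290)}
for n in ims:
    i=ims[n]
    r=C[n]
    o=mask(i,(5,190,150),(18,255,255),r); red=mask(i,(0,150,60),(11,255,190),r)
    ro=(140,160,175,200) if n=='scene' else (435,168,470,183)
    k=mask(i,(0,0,0),(180,255,50),ro)
    print(n,cen(o),cen(k))
    h=cv2.convexHull(max(cv2.findContours(red,0,1)[0],key=cv2.contourArea))
    print(cv2.approxPolyDP(h,2.5,True)[:,0].tolist())
s=lambda n,x0,y0,x1,y1:cv2.resize(ims[n][y0:y1,x0:x1],(400,400),interpolation=cv2.INTER_CUBIC)
cv2.imwrite('pics/c1.png',np.hstack([s('scene',100,120,270,290),s('top',395,150,545,300)]))
E
python3 m1.py
```

```text
therm [4.80898661e+02 2.05085789e+02 3.15088729e-01] 0.6127980211256132
scene (array([189.80455016, 163.30093071]), 967) (array([156.62068966, 180.74137931]), 232)
[[203, 159], [254, 187], [258, 222], [187, 276], [130, 236], [119, 209]]
top (array([485.36363636, 194.        ]), 11) (array([453.07407407, 175.55555556]), 54)
[[412, 176], [500, 209], [502, 263], [408, 265], [407, 184]]
```

View pics/c1.png

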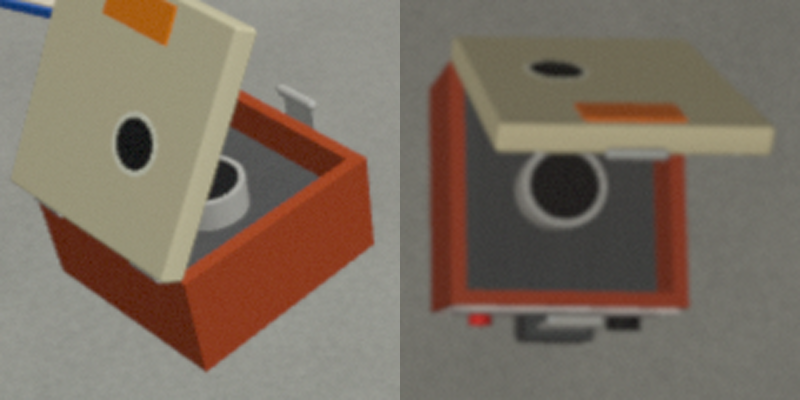

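```bash
cat > m2.py <<'E'
from m import *
def chpt(p,u,v,z): return np.array(box(p[:3],(u,),(v,),(z,))[0])
def lidpt(p,d,v,h):
    a=p[3]; return chpt(p,100-d*np.cos(a)+h*np.sin(a),v,102+d*np.sin(a)+h*np.cos(a))
O=[('scene',(255.1,187.2),(-100,95,100)),('scene',(258.5,223.3),(-100,95,0)),('scene',(187.6,277.3),(100,95,0)),('scene',(127.6,234.8),(100,-95,0)),
('top',(407,266.6),(-100,95,0)),('top',(415.6,264.4),(-100,95,100)),('top',(502.6,265.5),(-100,-95,100)),
('scene',(157,181.2),'L',(85,30,22)),('top',(453.5,175.9),'L',(85,30,22)),('scene',(160,123),'L',(178,0,25)),('top',(482,192),'L',(178,0,25))]
def pt(p,o): return lidpt(p,*o[3]) if o[2]=='L' else chpt(p,*o[2])
f=lambda p:np.concatenate([proj(o[0],pt(p,o))-o[1] for o in O])
r=least_squares(f,[500,-130,0,1.0],loss='soft_l1'); p=r.x
if __name__=='__main__':
    print(p); print(f(p).round(1).reshape(-1,2).tolist())
    q=p.copy(); print('pad',lidpt(p,178,0,25)); q[3]=0
    print('front edge lid top',lidpt(p,200,0,22),'pad shut',lidpt(q,178,0,25),'spot shut',lidpt(q,85,30,22))
    out=[]
    t=[480.9,205.1,.315]
    for n,(x0,y0,x1,y1) in {'scene':(320,230,410,345),'top':(240,190,310,290)}.items():
        i=ims[n].copy(); k=4
        i=cv2.resize(i[y0:y1,x0:x1],None,fx=k,fy=k,interpolation=cv2.INTER_CUBIC)
        for w,col in ((t,(255,0,0)),):
          for zz in (60,88):
            P=[box(w,(u,),(v,),(zz,))[0] for u,v in ((-80,-16),(50,-16),(50,16),(-80,16))]
            cv2.polylines(i,[np.array([((proj(n,X)-[x0,y0]+.5)*k) for X in P]).astype(int)],True,col,1)
        out.append(cv2.resize(i,(400,int(i.shape[0]*400/i.shape[1]))))
    h=max(o.shape[0] for o in out)
    cv2.imwrite('pics/c2.png',np.hstack([cv2.copyMakeBorder(o,0,h-o.shape[0],0,0,0) for o in out]))
E
python3 m2.py
```

```text
[ 5.28891129e+02 -1.93360041e+02 -2.65503679e-02  9.87240808e-01]
[[-0.0, -1.2], [-0.2, -0.6], [-0.4, -0.0], [-1.9, -0.6], [-1.1, 0.5], [-1.8, -0.3], [0.4, -0.4], [-0.0, -1.1], [-0.8, 0.6], [-1.2, 0.0], [-1.4, 0.3]]
pad [ 551.66879461 -193.96493832  264.31743975]
front edge lid top [ 537.04854307 -193.57667403  281.02365104] pad shut [ 450.91861963 -191.28935539  127.        ] spot shut [ 544.68226014 -163.76882273  124.        ]
```

View pics/c2.png

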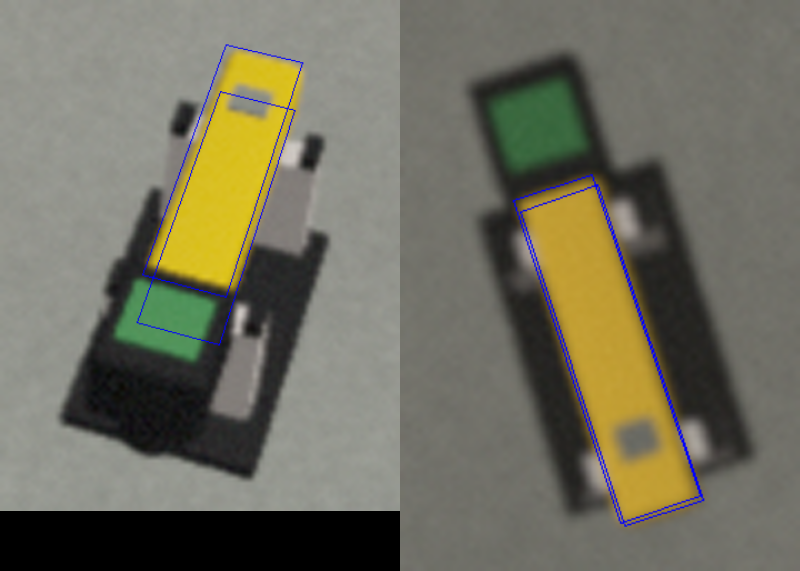

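The crop confirms the yellow thermometer in the cradle, at top about (273,243), heading roughly 18°. The chamber fit is good to about 2 px. Moving towards the lid now, with the jaws shut.

Emit:
jog_arm --steps '[[0,[0,0,30],-3],[0,[0,0,30],-3],[0,[24,28.5,0],-3],[0,[24,28.5,0],-3],[0,[24,28.5,0],-3],[0,[24,28.5,0],-3],[0,[24,28.5,0],-3],[0,[24,28.5,0],-3],[0,[24,28.5,0],0],[0,[24,28.5,0],0]]'

```text
t: 2.03
eef_pos: [458.4, -363.7, 323.9]
ee_rot: [1.0, 0.001, 0.0, 0.0]
contact_force: [-0.3, -0.3, -0.6]
width: 0.269
grip_force: 0.0
```

Emit:
jog_arm --steps '[[0,[24,28.5,0],0],[0,[24,28.5,0],0],[0,[24,28.5,0],0],[0,[24,28.5,0],0],[0,[24,28.5,0],0],[0,[24,28.5,0],0],[0,[0,0,0],0],[0,[0,0,0],0]]'

```text
t: 2.7
eef_pos: [602.8, -191.4, 323.4]
ee_rot: [1.0, 0.003, 0.0, -0.001]
contact_force: [0.2, -0.9, 1.0]
width: 0.007
grip_force: 0.0
```

```bash
python3 - <<'E'
from m2 import *
s=status.state();print(s['eef_pos'],s['ee_rot'],s['contact_force'],s['width'])
h=lidpt(p,0,0,0);print('hinge',h)
prev=None
for a in (1.25,1.15,1.05,.95,.85,.75,.65,.55,.45,.35,.25,.15,.06,0):
    q=p.copy();q[3]=a;T=lidpt(q,185,0,25)+[9,0,25];print(a,T.round(1),None if prev is None else (T-prev).round(1));prev=T
# refine thermometer from upper-face corners
Q=[('scene',(320+228/4.444,230+52/4.444),(-80,16)),('scene',(320+302/4.444,230+68/4.444),(-80,-16)) ,('top',(240+(620-400)/5.714,190+525/5.714),(-80,16)),('top',(240+(700-400)/5.714,190+497/5.714),(-80,-16)),('top',(240+(520-400)/5.714,190+213/5.714),(50,16)),('top',(240+(595-400)/5.714,190+190/5.714),(50,-16))]
g=lambda t:np.concatenate([proj(o[0],box(t,(o[2][0],),(o[2][1],),(88,))[0])-o[1]+.5 for o in Q])
r=least_squares(g,[480,205,.31]);print(r.x,r.fun.round(1))
E
```

```text
[ 602.77607856 -191.36173275  323.38782573] [ 9.99993769e-01  3.48055917e-03  1.97793441e-05 -5.88742554e-04] [ 0.2378145  -0.86824988  0.95402177] 0.007405686231012971
hinge [ 628.85588525 -196.01476566  102.        ]
1.25 [ 603.3 -195.1  310.4] None
1.15 [ 585.1 -194.6  306.1] [-18.1   0.5  -4.4]
1.05 [ 567.5 -194.1  299.9] [-17.6   0.5  -6.2]
0.95 [ 550.6 -193.7  292. ] [-16.9   0.4  -7.9]
0.85 [ 534.6 -193.3  282.5] [-16.    0.4  -9.5]
0.75 [ 519.6 -192.9  271.4] [-15.    0.4 -11.1]
0.65 [ 505.8 -192.5  258.9] [-13.8   0.4 -12.5]
0.55 [ 493.3 -192.2  245. ] [-12.5   0.3 -13.9]
0.45 [ 482.2 -191.9  230. ] [-11.1   0.3 -15. ]
0.35 [ 472.7 -191.6  213.9] [ -9.5   0.3 -16.1]
0.25 [ 464.9 -191.4  197. ] [ -7.8   0.2 -16.9]
0.15 [ 458.7 -191.3  179.4] [ -6.1   0.2 -17.6]
0.06 [ 454.8 -191.2  163. ] [ -4.    0.1 -16.3]
0 [ 452.9 -191.1  152. ] [ -1.8   0.  -11. ]
[4.79612377e+02 2.04507242e+02 3.06042001e-01] [ 17.2   2.1 -16.5  -5.7  -0.    0.5   0.1   0.7  -0.8  -1.6   0.   -2.1]
```

Emit:
jog_arm --steps '[[0,[-8,0,-8],0],[0,[-10,0,-9],0],[0,[-9,0,-3],0],[0,[-9,0,-3.5],0],[0,[-8.5,0,-4],0],[0,[-8.5,0,-4.5],0],[0,[-8,0,-5],0],[0,[-7.5,0,-5.5],0],[0,[-7.5,0,-6],0]]'

```text
t: 3.45
eef_pos: [524.7, -195.5, 275.3]
ee_rot: [1.0, 0.0, 0.0, 0.0]
contact_force: [-0.0, 0.6, 1.3]
width: 0.005
grip_force: 0.6
```

Emit:
jog_arm --steps '[[0,[-7,0,-6],0],[0,[-7,0,-6.5],0],[0,[-6.5,0,-7],0],[0,[-6,0,-7],0]]'

```text
t: 3.78
eef_pos: [498.1, -194.5, 248.0]
ee_rot: [1.0, 0.001, -0.0, 0.0]
contact_force: [0.0, -0.5, 1.0]
width: 0.007
grip_force: 0.5
```

```bash
python3 - <<'E'
from h import *
a=snap('scene','s1');b=snap('top','t1')
s=lambda i,x0,y0,x1,y1:cv2.resize(i[y0:y1,x0:x1,::-1],(400,400),interpolation=cv2.INTER_CUBIC)
cv2.imwrite('pics/c3.png',np.hstack([s(a,100,100,270,270),s(b,395,130,545,280)]))
s=status.state();print(s['eef_pos'],s['contact_force'])
E
```

```text
[ 497.16428935 -194.2508934   247.1701241 ] [-0.80954676 -0.5396995   0.75813   ]
```

View pics/c3.png

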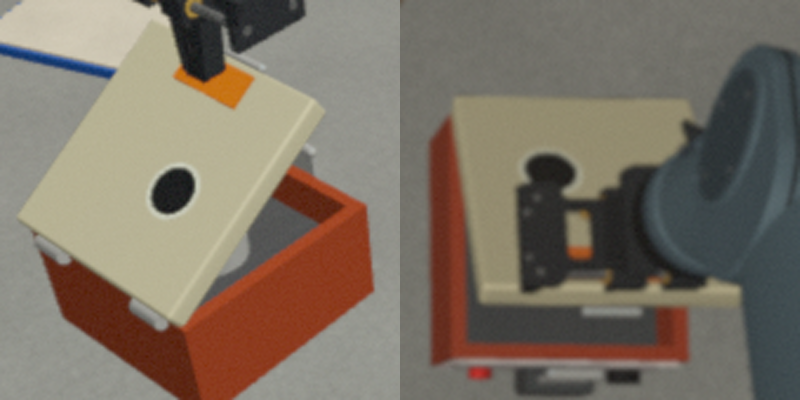

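The fingertips are on the orange pad (crop (210,75)), and the lid has followed down to about 0.55 rad. Continuing along the arc.

Emit:
jog_arm --steps '[[0,[-6,0,-7.5],0],[0,[-5.5,0,-7.5],0],[0,[-5.5,0,-8],0],[0,[-5,0,-8],0],[0,[-4.5,0,-8],0],[0,[-4,0,-8.5],0],[0,[-4,0,-8.5],0],[0,[-3,0,-8.5],0],[0,[-2.5,0,-8],0]]'

```text
t: 4.63
eef_pos: [458.5, -194.3, 175.2]
ee_rot: [1.0, 0.001, -0.0, -0.0]
contact_force: [-0.5, -0.1, 1.1]
width: 0.004
grip_force: 0.3
```

Emit:
jog_arm --steps '[[0,[-2,0,-5],0],[0,[-1,0,-3],0],[0,[0,0,0],0]]'

```text
t: 4.88
eef_pos: [455.4, -194.2, 167.5]
ee_rot: [1.0, 0.001, -0.001, -0.0]
contact_force: [-0.5, -0.1, 0.5]
width: 0.008
grip_force: 0.0
```

Emit:
jog_arm --steps '[[0,[0,0,-3],0],[0,[0,0,-2],0],[0,[0,0,-2],0],[0,[0,0,-2],0]]'

```text
t: 5.22
eef_pos: [455.7, -194.5, 160.9]
ee_rot: [1.0, 0.001, -0.0, 0.0]
contact_force: [-7.2, 1.8, 14.5]
width: 0.004
grip_force: 7.2
```

Emit:
jog_arm --steps '[[0,[0,0,-2],0],[0,[0,0,-2],0],[0,[0,0,-1],0],[0,[0,0,0],0]]'

```text
t: 5.55
eef_pos: [456.3, -194.3, 154.2]
ee_rot: [1.0, 0.001, 0.0, 0.0]
contact_force: [0.6, -0.8, -0.4]
width: 0.005
grip_force: 0.0
```

Past the catch, by the look of the force peak and drop. I press to the stop to be sure.

Emit:
jog_arm --steps '[[0,[0,0,-1.5],0],[0,[0,0,-1.5],0],[0,[0,0,-1],0],[0,[0,0,0],0]]'

```text
t: 5.88
eef_pos: [456.6, -194.4, 152.0]
ee_rot: [1.0, 0.001, 0.0, 0.0]
contact_force: [-6.4, 2.6, 22.1]
width: 0.004
grip_force: 11.1
```

Emit:
jog_arm --steps '[[0,[0,0,10],0],[0,[0,0,25],0],[0,[0,0,30],0],[0,[0,0,30],0],[0.5,[0,20,15],0],[0.8,[0,30,0],3.5],[1,[0,35,0],3.5],[1,[0,35,0],3.5],[1,[3,35,0],3.5],[1,[3,35,0],3.5]]'

```text
t: 6.72
eef_pos: [462.0, -2.7, 260.5]
ee_rot: [0.988, 0.154, 0.0, 0.0]
contact_force: [0.6, -0.2, -0.0]
width: 0.437
grip_force: 0.0
```

Emit:
jog_arm --steps '[[1,[3,35,0],0],[1,[3,35,0],0],[1,[3,35,0],0],[1,[0,20,0],0],[1,[0,0,0],0]]'

```text
t: 7.13
eef_pos: [470.8, 126.3, 260.5]
ee_rot: [0.988, 0.157, 0.001, -0.001]
contact_force: [0.9, -0.7, 0.9]
width: 0.812
grip_force: 0.0
```

```bash
python3 - <<'E'
from h import *
a=snap('scene','s2');b=snap('top','t2')
s=lambda i,x0,y0,x1,y1:cv2.resize(i[y0:y1,x0:x1,::-1],(400,400),interpolation=cv2.INTER_CUBIC)
cv2.imwrite('pics/c4.png',np.hstack([s(a,100,130,250,280),s(b,395,140,535,280)]))
s=status.state();print(s['eef_pos'],s['ee_rot'],s['width'])
print([d for d in spotter.spot_point('black_spot','scene')][:2],[d for d in spotter.spot_point('black_spot','top')][:2])
E
```

```text
[470.96161836 121.17089165 260.12397388] [ 9.88076080e-01  1.53966407e-01 -7.08973193e-05  1.80435097e-05] 0.9036414196417436
[{'at': [186.5, 190.1], 'conf': 0.74}] [{'at': [446.3, 207.4], 'conf': 0.69}]
```

View pics/c4.png

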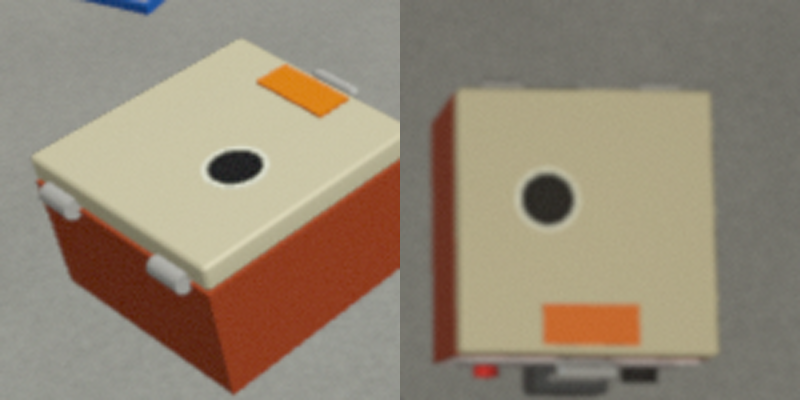

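The lid is shut and stays shut: spot at top (446.8,209.7) and scene (188.1,192.6). I now refine the spot and grip positions.

```bash
python3 - <<'E'
from m2 import *
for n,px in (('top',(446.8,209.6)),('scene',(188.1,192.6))): print(n,ray(n,np.array(px)-.5,124))
Q=[('scene',(320+228/4.444,230+52/4.444),(-80,-16)),('scene',(320+302/4.444,230+68/4.444),(-80,16)) ,('top',(240+(620-400)/5.714,190+525/5.714),(-80,16)),('top',(240+(700-400)/5.714,190+497/5.714),(-80,-16)),('top',(240+(520-400)/5.714,190+213/5.714),(50,16)),('top',(240+(595-400)/5.714,190+190/5.714),(50,-16))]
g=lambda t:np.concatenate([proj(o[0],box(t,(o[2][0],),(o[2][1],),(88,))[0])-o[1]+.5 for o in Q])
r=least_squares(g,[480,205,.31]);print(r.x,r.fun.round(1))
a=cv2.imread('pics/s2.png')
print(status.state()['eef_pos'])
for n in('scene','top'):print([np.round(d['at'],1) for d in spotter.spot_point('grip',n)])
E
```

```text
top [ 545.38163749 -164.61352014  124.        ]
scene [ 545.47969551 -162.69342524  124.        ]
[4.79709315e+02 2.04839609e+02 3.10295854e-01] [ 0.1 -2.   0.5 -1.5 -0.   0.4  0.1  0.6 -1.  -1.6 -0.2 -2.2]
[471.12193058 119.33212141 260.0937348 ]
[array([468.4, 241.8]), array([369.8, 274.4]), array([464.7, 324.6]), array([263.5, 349.4])]
[array([200.2, 277.3]), array([308. , 164.3]), array([236.5, 366.2]), array([465.5, 251.7])]
```

Emit:
jog_arm --steps '[[1,[3,28.5,0],0],[1,[3,28.5,0],0],[1,[3,28.5,0],0],[1,[0,0,-30],0],[1,[0,0,-30],0],[1,[0,0,-30],0],[1,[0,0,-20],0],[1,[0,0,0],0],[1,[0,0,0],0]]'

```text
t: 8.18
eef_pos: [479.8, 205.1, 149.9]
ee_rot: [0.988, 0.152, -0.001, 0.0]
contact_force: [0.3, 0.2, -0.0]
width: 1.003
grip_force: 0.0
```

```bash
python3 - <<'E'
from h import *
a=snap('scene','s3');b=snap('top','t3')
s=lambda i,x0,y0,x1,y1:cv2.resize(i[y0:y1,x0:x1,::-1],(400,400),interpolation=cv2.INTER_CUBIC)
a=a.copy();b=b.copy()
s_=status.state();e=s_['eef_pos'];print(e,s_['ee_rot'],s_['width'])
for i,n in((a,'scene'),(b,'top')):
    for z in (74,88): cv2.circle(i,tuple(proj(n,[e[0],e[1],z]).round().astype(int)),0,(255,0,0),-1)
cv2.imwrite('pics/c5.png',np.hstack([s(a,310,220,430,340),s(b,225,180,335,290)]))
E
```

```text
[481.13838224 206.17304293 151.66456363] [ 9.88289886e-01  1.52583857e-01  1.09733929e-03 -2.50419026e-04] 1.0008928627407805
```

View pics/c5.png

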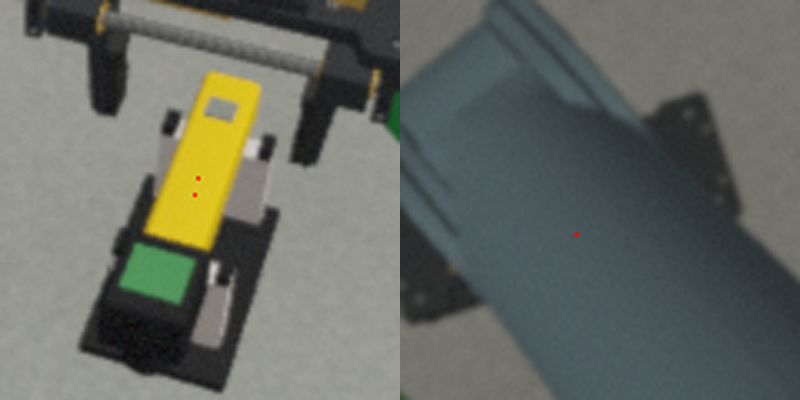

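In the scene crop the open fingers straddle the yellow handle, with the tool axis (red dots, (197,185)) on its centre line. Descending to grip.

Emit:
jog_arm --steps '[[1,[0,0,-20],0],[1,[0,0,-20],0],[1,[0,0,-18],0],[1,[0,0,-12],0],[1,[0,0,0],0],[1,[0,0,0],0]]'

```text
t: 8.78
eef_pos: [480.5, 206.4, 81.0]
ee_rot: [0.988, 0.153, 0.0, -0.0]
contact_force: [-0.0, 0.3, -0.6]
width: 1.0
grip_force: 0.0
```

Emit:
jog_arm --steps '[[0.2,[0,0,0],0],[0.2,[0,0,0],0],[0.2,[0,0,0],0],[0.2,[0,0,0],0],[0.2,[0,0,0],0],[0.2,[0,0,0],0],[0.2,[0,0,0],0],[0.2,[0,0,0],0],[0.2,[0,0,0],0],[0.2,[0,0,0],0]]' --force 30

```text
t: 9.62
eef_pos: [480.1, 205.9, 80.2]
ee_rot: [0.988, 0.153, -0.0, 0.0]
contact_force: [-0.1, -1.4, 0.2]
width: 0.356
grip_force: 30.0
```

Emit:
jog_arm --steps '[[0.2,[0,0,4],0],[0.2,[0,0,10],0],[0.2,[0,0,20],0],[0.2,[0,0,25],0],[0.2,[0,0,28],0],[0.2,[0,0,28],0],[0.2,[0,0,28],0],[0.2,[0,0,22],0],[0.2,[0,0,12],0],[0.2,[0,0,3],0]]'

```text
t: 10.45
eef_pos: [480.9, 207.0, 263.4]
ee_rot: [0.988, 0.153, 0.002, -0.001]
contact_force: [-0.5, 0.5, -1.2]
width: 0.361
grip_force: 30.0
```

Emit:
jog_arm --steps '[[0.2,[0,-8,0],0],[0.2,[0,-16,0],0],[0.2,[0,-24,0],0],[0.2,[0,-28,0],0],[0.2,[0,-28,0],0],[0.2,[0,-28,0],0],[0.2,[0,-28,0],0],[0.2,[0,-28,0],0],[0.2,[0,-28,0],0],[0.2,[0,-28,0],0]]'

```text
t: 11.28
eef_pos: [478.5, -39.7, 258.9]
ee_rot: [0.988, 0.153, -0.001, -0.0]
contact_force: [0.2, -0.4, -1.3]
width: 0.359
grip_force: 30.0
```

Emit:
jog_arm --steps '[[0.2,[-1,-28,0],0],[0.2,[-1,-28,0],0],[0.2,[-1,-28,0],0],[0.2,[-1,-24,0],0],[0.2,[-1,-20,0],0],[0.2,[-1,-12,0],0],[0.2,[0,-6,0],0],[0.2,[0,-2,0],0],[0.2,[0,0,0],0],[0.2,[0,0,0],0]]'

```text
t: 12.12
eef_pos: [473.9, -184.7, 259.8]
ee_rot: [0.988, 0.154, -0.0, -0.0]
contact_force: [0.3, -0.1, -1.5]
width: 0.36
grip_force: 30.0
```

```bash
python3 - <<'E'
from h import *
a=snap('scene','s4');b=snap('top','t4')
s=lambda i,x0,y0,x1,y1:cv2.resize(i[y0:y1,x0:x1,::-1],(400,400),interpolation=cv2.INTER_CUBIC)
s_=status.state();e=s_['eef_pos'];q=s_['ee_rot'];print(e,q,s_['width'],s_['contact_force'])
y=2*np.arctan2(q[1],q[0]);c,S=np.cos(y),np.sin(y)
L=e+[75*c,75*S,-50];print('lens',L)
a=a.copy()
for u,v,z in ((75,0,-30),(50,22,28),(100,22,28),(100,-22,28),(-80,16,28),(-80,-16,28)):
    X=e+[u*c-v*S,u*S+v*c,z-20]; print((u,v,z),proj('scene',X).round(1)); cv2.circle(a,tuple(proj('scene',X).round().astype(int)),0,(255,0,0),-1)
cv2.imwrite('pics/c6.png',np.hstack([s(a,110,80,270,240),s(b,375,130,535,290)]))
E
```

```text
[ 474.10890485 -184.59769249  260.04697034] [ 9.88072701e-01  1.53987804e-01 -1.08085909e-04 -2.86347683e-04] 0.35691431664157497 [ 0.52039027  0.58279353 -1.13365547]
lens [ 545.55206795 -161.77501854  210.04697034]
(75, 0, -30) [179.9 154.4]
(50, 22, 28) [192.8 120.9]
(100, 22, 28) [177.8 135.9]
(100, -22, 28) [154.5 130.8]
(-80, 16, 28) [223.7  86.5]
(-80, -16, 28) [208.5  83.7]
```

View pics/c6.png

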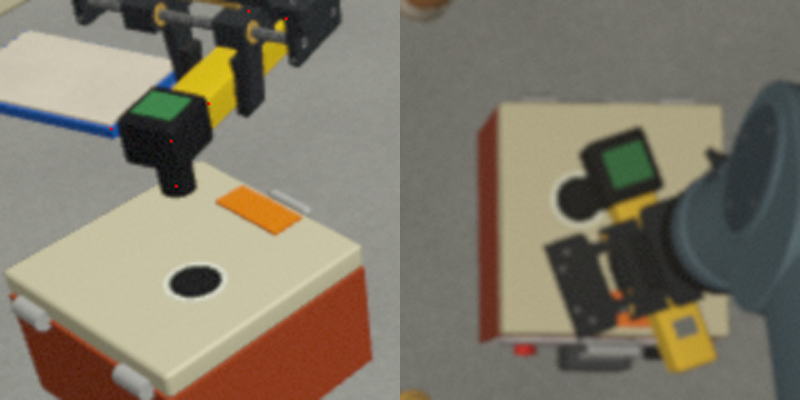

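The snout tip at crop (177,187) is within 1–2 mm of the predicted lens, and it is above and behind the spot as seen in this perspective. A small correction (2 mm in y, 6 mm down), then hold.

Emit:
jog_arm --steps '[[0.2,[0,-1,-3],0],[0.2,[0,-1,-3],0],[0.2,[0,0,0],0],[0.2,[0,0,0],0],[0.2,[0,0,0],0],[0.2,[0,0,0],0],[0.2,[0,0,0],0],[0.2,[0,0,0],0],[0.2,[0,0,0],0],[0.2,[0,0,0],0]]'

```text
t: 13.05
eef_pos: [474.0, -187.8, 254.2]
ee_rot: [0.988, 0.153, 0.0, 0.0]
contact_force: [-0.7, -0.3, -1.8]
width: 0.355
grip_force: 30.0
```

```bash
python3 - <<'E'
from h import *
a=snap('scene','s5')
e=status.state()['eef_pos'];q=status.state()['ee_rot'];y=2*np.arctan2(q[1],q[0])
L=e+[75*np.cos(y),75*np.sin(y),-50];print(e,L,proj('scene',L),[d['at'] for d in spotter.spot_point('lens','scene')])
E
```

```text
[ 474.02432907 -187.80095691  254.23410628] [ 545.51004398 -165.1119163   204.23410628] [179.23870473 156.46681026] [[236.5, 311.0], [181.5, 159.2], [465.3, 368.1], [426.4, 235.3], [366.4, 305.0]]
```

Emit:
jog_arm --steps '[[0.2,[0,0,0],0],[0.2,[0,0,0],0],[0.2,[0,0,0],0],[0.2,[0,0,0],0],[0.2,[0,0,0],0],[0.2,[0,0,0],0],[0.2,[0,0,0],0],[0.2,[0,0,0],0],[0.2,[0,0,0],0],[0.2,[0,0,0],0]]'

```text
t: 13.98
eef_pos: [474.0, -187.8, 254.2]
ee_rot: [0.988, 0.153, -0.0, -0.0]
contact_force: [0.0, -1.2, -1.8]
width: 0.36
grip_force: 30.0
```

Emit:
jog_arm --steps '[[0.2,[0,0,0],0],[0.2,[0,0,0],0],[0.2,[0,0,0],0],[0.2,[0,0,0],0],[0.2,[0,0,0],0],[0.2,[0,0,0],0],[0.2,[0,0,0],0],[0.2,[0,0,0],0],[0.2,[0,0,0],0],[0.2,[0,0,0],0]]'

```text
t: 14.82
eef_pos: [474.0, -187.8, 254.2]
ee_rot: [0.988, 0.153, -0.0, -0.0]
contact_force: [0.1, 0.4, -1.8]
width: 0.362
grip_force: 30.0
```

Emit:
jog_arm --steps '[[0.2,[0,0,0],0],[0.2,[0,0,0],0],[0.2,[0,0,0],0],[0.2,[0,0,0],0],[0.2,[0,0,0],0],[0.2,[0,0,0],0],[0.2,[0,0,0],0],[0.2,[0,0,0],0],[0.2,[0,0,0],0],[0.2,[0,0,0],0]]'

```text
t: 15.65
eef_pos: [474.0, -187.8, 254.2]
ee_rot: [0.988, 0.153, -0.0, -0.0]
contact_force: [-0.2, 0.9, -2.6]
width: 0.36
grip_force: 30.0
```

```bash
python3 - <<'E'
from h import *
i=cv2.imread('pics/s5.png')[115:205,140:230]; k=6
i=cv2.resize(i,None,fx=k,fy=k,interpolation=cv2.INTER_CUBIC)
for px in (proj('scene',[545.5,-165.1,204.2]),proj('scene',[545.4,-163.6,124])):
    cv2.circle(i,tuple(((px-[140,115]+.5)*k).round().astype(int)),2,(0,0,255),-1)
L=np.array([545.5,-165.1,204.2])
for c,z in (((0,255,0),0),((255,0,255),26)):
    P=np.array([(proj('scene',L+[13*np.cos(t),13*np.sin(t),z])-[140,115]+.5)*k for t in np.linspace(0,6.28,40)]).astype(int)
    cv2.polylines(i,[P],True,c,1)
cv2.imwrite('pics/c7.png',i)
E
```

```text
(no output)
```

View pics/c7.png

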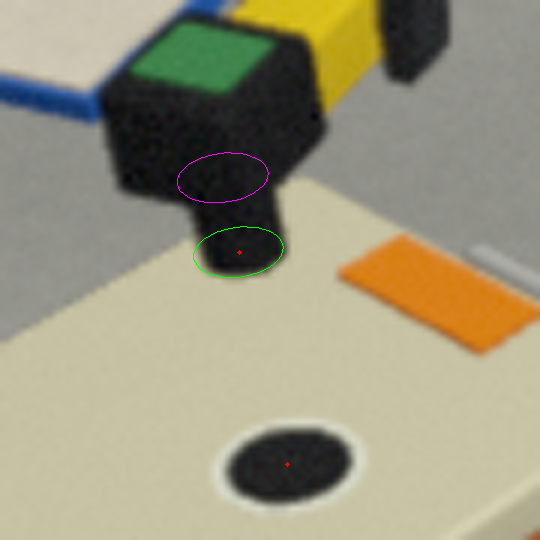

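The predicted lens circle matches the snout end within 1 px, and the spot mark is centred. It was held for more than 2.5 s. Now returning it to the cradle.

Emit:
jog_arm --steps '[[0.2,[0,0,6],0],[0.2,[0,8,0],0],[0.2,[0,16,0],0],[0.2,[0,24,0],0],[0.2,[0,28,0],0],[0.2,[0,28,0],0],[0.2,[0,28,0],0],[0.2,[0,28,0],0],[0.2,[0,28,0],0],[0.2,[0,28,0],0]]'

```text
t: 16.48
eef_pos: [473.8, 30.2, 260.6]
ee_rot: [0.988, 0.153, 0.0, -0.0]
contact_force: [-0.0, -1.3, -2.3]
width: 0.362
grip_force: 30.0
```

Emit:
jog_arm --steps '[[0.2,[1,28,0],0],[0.2,[1,28,0],0],[0.2,[1,28,0],0],[0.2,[1,28,0],0],[0.2,[1,24,0],0],[0.2,[1,20,0],0],[0.2,[0,12,0],0],[0.2,[0,8,0],0],[0.2,[0,0,0],0],[0.2,[0,0,0],0]]'

```text
t: 17.32
eef_pos: [480.0, 203.5, 260.2]
ee_rot: [0.988, 0.153, -0.0, 0.0]
contact_force: [0.5, -0.1, -2.4]
width: 0.354
grip_force: 30.0
```

Emit:
jog_arm --steps '[[0.2,[0,0,0],0],[0.2,[0,0,0],0],[0.2,[0,0,0],0]]'

```text
t: 17.57
eef_pos: [480.2, 203.1, 260.2]
ee_rot: [0.988, 0.152, -0.0, 0.0]
contact_force: [0.2, -0.2, -1.4]
width: 0.361
grip_force: 30.0
```

Correct y by +2.8 mm, then descend to z ≈ 84.

Emit:
jog_arm --steps '[[0.2,[0,2.8,-5],0],[0.2,[0,0,-15],0],[0.2,[0,0,-25],0],[0.2,[0,0,-25],0],[0.2,[0,0,-25],0],[0.2,[0,0,-22],0],[0.2,[0,0,-18],0],[0.2,[0,0,-15],0],[0.2,[0,0,-10],0],[0.2,[0,0,-6],0]]'

```text
t: 18.4
eef_pos: [479.5, 206.7, 92.9]
ee_rot: [0.988, 0.153, -0.001, 0.0]
contact_force: [-0.3, 0.3, -2.2]
width: 0.361
grip_force: 30.0
```

Emit:
jog_arm --steps '[[0.2,[0,0,-4],0],[0.2,[0,0,-3],0],[0.2,[0,0,-2],0],[0.2,[0,0,-2],0],[0.2,[0,0,0],0],[0.2,[0,0,0],0]]'

```text
t: 18.9
eef_pos: [480.2, 207.1, 83.5]
ee_rot: [0.988, 0.153, 0.0, -0.0]
contact_force: [0.0, 0.8, -2.2]
width: 0.36
grip_force: 30.0
```

Emit:
jog_arm --steps '[[0.2,[0,-1,-1.3],0],[0.2,[0,0,-1],0],[0.2,[0,0,-1],0],[0.2,[0,0,0],0],[0.2,[0,0,0],0]]'

```text
t: 19.32
eef_pos: [480.1, 205.9, 80.2]
ee_rot: [0.988, 0.153, 0.0, 0.0]
contact_force: [-0.5, -1.4, 3.3]
width: 0.356
grip_force: 30.0
```

Seated (the force has turned upward). Releasing gently, then backing off.

Emit:
jog_arm --steps '[[0.4,[0,0,0],0],[0.5,[0,0,0],0],[0.6,[0,0,0],0],[0.8,[0,0,0],0],[1,[0,0,0],0],[1,[0,0,0],0],[1,[0,0,0],0],[1,[0,0,0],0],[1,[0,0,0],0],[1,[0,0,0],0]]'

```text
t: 20.15
eef_pos: [480.0, 206.0, 79.9]
ee_rot: [0.988, 0.153, -0.0, -0.0]
contact_force: [-0.3, 0.8, -0.3]
width: 0.998
grip_force: 0.0
```

Emit:
jog_arm --steps '[[1,[0,0,8],0],[1,[0,0,20],0],[1,[0,0,28],0],[1,[0,0,28],0],[1,[0,0,28],0],[1,[0,0,28],0],[1,[0,0,28],0],[1,[0,-30,0],0],[1,[0,-30,0],0],[1,[0,-30,0],0]]'

```text
t: 20.98
eef_pos: [480.0, 115.4, 249.2]
ee_rot: [0.988, 0.154, 0.001, -0.0]
contact_force: [0.3, -1.0, -0.4]
width: 1.001
grip_force: 0.0
```

Emit:
jog_arm --steps '[[1,[0,-30,0],0],[1,[0,-30,0],0],[1,[0,0,0],0],[1,[0,0,0],0]]'

```text
t: 21.32
eef_pos: [480.0, 54.4, 248.4]
ee_rot: [0.988, 0.151, 0.0, 0.0]
contact_force: [-0.1, -0.2, 0.5]
width: 1.003
grip_force: 0.0
```

```bash
python3 - <<'E'
from h import *
a=snap('scene','s6');b=snap('top','t6')
cv2.imwrite('pics/c8.png',np.vstack([cv2.resize(a[60:,80:520,::-1],(628,600))]))
print(status.state()['contact_force'])
m=lambda i:cv2.inRange(cv2.cvtColor(i,cv2.COLOR_RGB2HSV)[230:320,330:400],(20,120,80),(35,255,255))
o=cv2.imread('pics/s0.png')[:,:,::-1].copy()
for i in (o,a): y,x=np.nonzero(m(i));print(x.mean(),y.mean(),len(x))
E
```

```text
[ 0.67227787  0.5134185  -0.48706969]
40.79918864097363 39.496957403651116 986
41.76278118609407 39.79447852760736 978
```

View pics/c8.png

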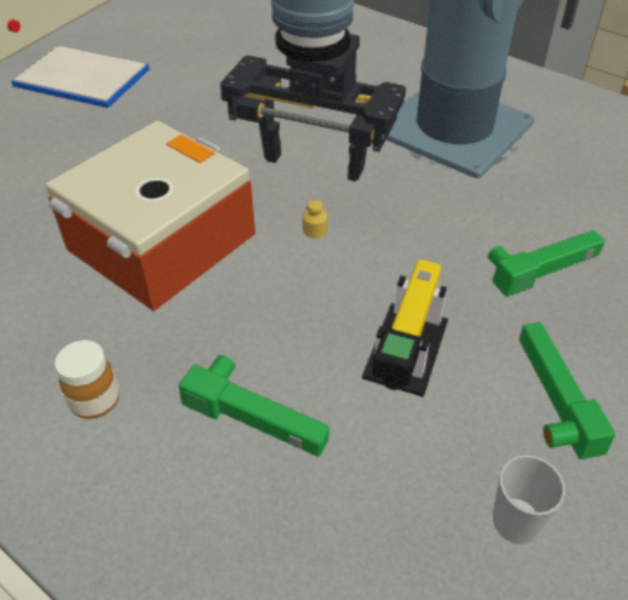

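The lid is shut at (150,190). The thermometer is back in its cradle at (410,325), within 1 px of where it started. The jar, beaker and weight are in place and the gripper is clear, so I hand the job in.

```bash
python3 -c "
from workcell import order;print(order.sign_off())"
```

```text
the job is handed in; nothing more can be done
None
```

The job is done and handed in at about 21 s: the lid clicked shut and stayed shut, the yellow thermometer was held about 8 cm over the black spot for more than 2 s, it is back in its cradle, and the jar, beaker and weight were not moved.

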